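# Fold the drawing board's hand rest away

### The job

Fold the three-slat hand rest on the sloping drawing board away, segment by segment from its free end: first the dark outer slat fully back onto the yellow middle slat (red knob), then these two fully onto the pale inner slat (green knob), and only then swing the folded stack up to the board's top until it lies along the dark rail (blue knob). Leave it folded there, let go, and leave the red pot and the crimson paint tube beside the board where they are.

Things in the scene. Friction and masses are not known exactly. Their poses are not given: they have to be found in the camera images.
- board: fixed sloping drawing board on a wooden frame, face 280 mm (up the slope) x 340 mm, toward the robot, rising to the back at 25 degrees from horizontal. Origin on the table under the middle of the face; x to the back, y left, z up. Up the slope = (cos 25, 0, sin 25), normal out of the face = (-sin 25, 0, cos 25). A ledge 10 mm proud runs along the lower edge, a dark rail 20 mm proud along the top
- face (a point): middle of the board's face, 95 mm above the board's origin; axes as board
- lamp (a point): middle of the underside of a fixed lamp bar over the upper part of the board (55 mm in x, 330 in y, 24 thick, underside 390 mm above the table), on two posts 50 mm behind its middle at y +-145 mm; axes as board. It leaves no room for an upright tool at the top of the board: lean the tool 20 degrees or more toward the robot (square to the face is right). Low on the board it may stand steeper
- rest_pivot (a point): on the face near its upper left corner (100 mm up the slope and 145 mm left of the middle): the pivot of the inner slat. All pivot axes are square to the face; axes as board
- inner (a joint): inner slat (pale wood, 170 mm between pivots, 22 wide) on the board's pivot. 0 = home: along the dark rail at the board's top, pointing right (-y of the board) from its pivot, against its stop; grows as it swings down the slope (clockwise looking at the face), to 1.7 rad. Starts at 1.0 to 1.4. Stiff (0.9 N m), stays where left
- middle (a joint): middle slat (yellow, 140 mm between pivots), hinged at the inner slat's far end under the blue knob. 0 = folded back flat over the inner slat, against its stop; grows as it opens (clockwise looking at the face, relative to the inner slat), to 2.4 rad. Starts at 1.05 to 1.4. Hinge 0.35 N m, stays where left
- outer (a joint): outer slat (dark wood, 85 mm from pivot to knob), hinged at the middle slat's far end under the green knob. 0 = folded back flat over the middle slat, against its stop; grows as it opens (counter-clockwise looking at the face, relative to the middle slat), to 2.4 rad. Starts at 1.1 to 1.7. Easy (0.07 N m), stays where left
- inner_grip (a point): grip point of the blue knob at the inner slat's far end. The three knobs are alike: axis square to the face, 20 mm across, from 44 to 85 mm above the face, turning freely on their pins, so the tool need not turn while it carries one round. Grip points 68 mm above the face; topmost slat reaches 38 mm above it. Site z points out of the face, x along the slat away from its pivot
- middle_grip (a point): same, green knob at the middle slat's far end, 140 mm from the blue knob's axis (the middle slat's pivot)
- outer_grip (a point): same, red knob at the outer slat's free end, 85 mm from the green knob's axis (the outer slat's pivot)
- pot: small red colour pot with pale lid, 57 mm across, 60 high, standing right of the board; loose bystander, to be left alone. Origin at the centre of its underside
- crimson: paint tube with crimson band lying on the table left of the board, 117x45x29 mm; loose bystander, to be left alone. Origin at the centre of its underside

How it is judged:
On the way, in this order (a step that is already met when the one before it is completed fails the run):
1. the outer slat is folded onto the middle slat (within 0.09 rad) while the middle slat is still open (over 0.5 rad) and the inner slat still down (over 0.5 rad) (value of joint outer below 0.09 rad and value of joint each of middle, inner above 0.5 rad), for 0.2 s.
2. the outer and middle slats are folded onto the inner slat (each within 0.09 rad) while it is still down (over 0.5 rad) (value of joint each of outer, middle below 0.09 rad and value of joint inner above 0.5 rad), for 0.2 s.
3. the folded stack lies home along the top rail (value of joint each of outer, middle, inner below 0.09 rad), for 0.2 s.
At the end, for the whole second after the job is handed in: All three slats are home and at rest: the outer folded on the middle, the middle on the inner, and the inner along the top rail, each joint within 0.09 rad (5 degrees) of its stop (all of step 3 and velocity of joint outer between -0.05 and 0.05 rad/s and velocity of joint middle between -0.05 and 0.05 rad/s and velocity of joint inner between -0.05 and 0.05 rad/s); the robot touches nothing.
It fails at once if one of the two bystanders beside the board (red pot, crimson paint tube) is shifted by more than 30 mm (distance of any of pot, crimson from where it was at the start of the episode above 0.03 m).
It also fails if it takes over 56 s, if anything falls off the work surface, if the arm or the gripper's body presses on something with over 40 N, if the wrist force passes 120 N, or if a joint passes its speed limit or range.

### The arm

A 6-joint arm with a two-finger parallel gripper is mounted at the origin on a cart in front of the work surface, level with it; the furniture and walls round the work are solid. World frame = base frame: x ahead of the robot, y to its left, z up, the work surface at z = 0. Lengths are in m, angles in rad, forces in N, time in s.
With the tool pointing down it reaches from about 0.35 to 0.775 m from the base axis. Payload 7.3 kg.
Tool frame: the origin (TCP) lies on the mounting face of the last link; the fingertips stand 178 mm ahead of it and the grasp point (between the pads) lies 159 mm ahead of it (robot.grip_depth is the distance from the TCP to the grasp point, in m); z points along the fingers, y is the line along which they close (so a half turn about z gives the same grasp; the last joint's range is limited). The gripper opens to 92 mm and grips with 3 to 60 N. Pads are 19 mm wide; open, the fingers measure 130 mm over their backs; the gripper's body (75 mm by 190 mm) begins 47 mm behind the grasp point.
Start: joints at [1.117, 0.342, 1.524, -0, 1.275, -0.146], TCP at [0.159, 0.5, 0.405] pointing down, gripper open.
Joint ranges: [-2.53, 2.53], [-0.77, 2.02], [0.04, 2.7], [-1, 4.14], [0.28, 2.66], [-3.11, 3.11]. Speed limits (rad/s): [2.57, 2.57, 3.14, 3.14, 3.14, 3.14].

### API

Orientations are given as [roll, pitch, yaw] about the fixed x, y, z axes, in that order (R = Rz(yaw) Ry(pitch) Rx(roll)).
In Python, from cell import observe, cams, robot, models gives the robot as it stands.
- The arm moves only by the shell command python3 -m jog 'ROWS' [FORCE]. ROWS is JSON, a list of rows, each a list of 3 entries, a list of its own where there are three numbers: the shift along the tool's x, y, z each as a share of 0.4 m, from -1 to 1, then the turn about the tool's z as a share of pi rad, from -1 to 1, then the closure, from 0 (fully open) to 1 (shut). In form: [[[x, y, z], turn, jaw], ...]. A call has 1 to 12 rows; each row is the pose to reach, as a shift and turn from the pose commanded when the call began, along the tool's axes at that moment, turning the shorter way round; what a row does not reach only later rows make up. A row lasts 1/8 s, in which the tool goes at most 62.5 mm and 10.7 degrees, less where a joint would pass 70% of its speed; a pose out of reach is approached as far as the arm can. A call with a number of a shift or a turn outside -1 to 1 is refused whole. A call with a gripper value outside its range is refused whole. The fingers move at their own pace and stop on an object; FORCE is the grip in N (left out, the last holds). Time passes only in rows, so rows that repeat a pose let the fingers close. It gives the time, the measured TCP pose, the force, the opening and the grip force at its end, in the units of the state.
- observe(): the state, without advancing time (a new reading comes with each control period).
- cams.read_camera(name): name is "scene" or "top" or "wrist"; returns the picture (384x512x3 uint8, red, green, blue); there is no depth.
- cams.camera_model(name): a dict with "camera_matrix" (3x3 intrinsics, pixels), "k1" (the pictures are not rectified: a ray, as slopes to the right and down, at radius r is drawn at 1 + k1 r^2 times it, then the intrinsics apply), "pose" (4x4, takes a point from camera to world coordinates). Camera axes: x right, y down, z forward; pixel columns grow to the right and rows downward; lengths in m; the calibration is good to about 2 mm. A picture is of the moment at which its call begins: read the wrist's pose just before it. camera_model takes no time and is no camera call; for the wrist camera it gives the pose at the moment of the call.
- robot.hand_in(): hands the job in; it is judged then, once.
Trained networks look in the newest picture that a camera, given by its name, has taken for a name from the list of things; names that differ only in an ending like _2 or _b are one class to them, and where a whole thing is asked for, a point or a joint stands for the part that bears it (a point fixed in the world has none). Each returns a list of dicts, best first, with "confidence" (0 to 1); they miss things now and then, are a little off and sometimes report something else, mostly with a low value. They report only what shows in the picture. A call takes as long as a camera call.
- models.find_in(target, camera): "position" ([x, y, z] in m, in world coordinates, good to about 4 mm: the middle of the surface that is visible of it).
- models.pinpoint(target, camera): "position" ([x, y, z] in m, in world coordinates, good to about 4 mm: a listed point, or the origin of a listed thing).
The state is a dict: "time": time; "qpos": joint angles; "qvel": joint speeds; "joint_efforts": joint torques, N m; "tool_pos": TCP position; "tool_rot": TCP orientation; "contact_force": force on the tool from outside, world axes, zero at the start; "torque": the same for the moment, N m; "opening": finger opening in m; "grip_force": force on a finger pad.
Only numpy, scipy, OpenCV 4.12 (cv2) and the standard library are available. Lean on these libraries where they do the work, as an engineer would, in place of code of your own. Each camera call takes 0.05 s, during which the arm holds its last target. There are 200 camera calls.

## Working session

There is one attempt and no reset: what is moved stays moved. The work goes in short steps, Python scripts to look and compute and a shell command to move; the robot and the scene stay as the last step left them, time stands still between calls to the robot, and variables do not carry over. Pictures are saved under pics/ and viewed, at most 10 in all, crops included, and the job is handed in when it is done.

```bash
ls; mkdir -p pics; python3 - <<'E'
from cell import observe,cams,robot,models
import cv2,numpy as np
for c in ["scene","top"]:
    im=cams.read_camera(c); cv2.imwrite(f"pics/{c}0.png",im[:,:,::-1])
    for t in ["face","rest_pivot","inner_grip","middle_grip","outer_grip","lamp","pot","crimson","board"]:
        r=models.pinpoint(t,c)
        print(c,t,[(np.round(d["position"],4).tolist(),round(d["confidence"],2)) for d in r[:2]])
    m=cams.camera_model(c);print(np.round(m["pose"],3).tolist(),m["camera_matrix"],m["k1"])
o=observe();print(o["time"],o["tool_pos"],o["tool_rot"],o["opening"],robot.grip_depth)
E
```

```text
pics
scene face [([0.6269, 0.0066, 0.0993], 0.67)]
scene rest_pivot [([0.7132, 0.1523, 0.1343], 0.92)]
scene inner_grip [([0.5382, 0.1165, 0.1309], 0.96), ([0.7216, 0.0092, 0.3871], 0.3)]
scene middle_grip [([0.5059, -0.2657, 0.0002], 0.68), ([0.6085, -0.0032, 0.1565], 0.62)]
scene outer_grip [([0.5424, -0.0325, 0.1301], 0.75), ([0.6285, 0.0075, -0.0048], 0.74)]
scene lamp [([0.723, 0.0102, 0.3849], 0.71)]
scene pot [([0.5051, -0.264, -0.0047], 0.91)]
scene crimson [([0.7198, 0.0091, 0.3878], 0.68), ([0.4249, 0.2565, 0.0014], 0.55)]
scene board [([0.6272, 0.0096, -0.0044], 0.84), ([0.5358, 0.1149, 0.1337], 0.37)]
[[0.762, -0.34, 0.55, -0.029], [-0.647, -0.41, 0.643, -0.718], [0.007, -0.846, -0.533, 0.822], [0.0, 0.0, 0.0, 1.0]] [[393.09454797   0.         251.73749368]
 [  0.         393.09454797 189.61752789]
 [  0.           0.           1.        ]] -0.06956111100572014
top face [([0.6316, 0.0145, 0.0975], 0.96)]
top rest_pivot [([0.717, 0.1477, 0.1379], 0.73)]
top inner_grip [([0.5394, 0.1186, 0.1267], 0.97)]
top middle_grip [([0.6069, 0.0011, 0.1636], 0.63), ([0.538, 0.1205, 0.1252], 0.45)]
top outer_grip [([0.5426, -0.0336, 0.1285], 0.49)]
top lamp [([0.7232, 0.0097, 0.389], 0.83)]
top pot [([0.5068, -0.2635, 0.0022], 0.75), ([0.6312, 0.0086, 0.0937], 0.5)]
top crimson [([0.4198, 0.2521, -0.003], 0.57)]
top board [([0.6309, 0.0075, 0.0002], 0.88)]
[[-0.094, -0.969, 0.227, 0.346], [-0.996, 0.091, -0.022, 0.005], [0.001, -0.228, -0.974, 1.31], [0.0, 0.0, 0.0, 1.0]] [[378.9758078    0.         258.76989729]
 [  0.         378.9758078  195.03839265]
 [  0.           0.           1.        ]] 0.04178214501143609
1.0 [0.15902372 0.50032503 0.404753  ] [3.14148324e+00 1.18035140e-05 2.83383150e+00] 0.09165557526379293 0.1592
```

View pics.

```bash
python3 - <<'E'
import cv2,numpy as np
a=cv2.imread("pics/scene0.png");b=cv2.imread("pics/top0.png")
cv2.imwrite("pics/both.png",cv2.resize(np.hstack([a,b]),(800,300)))
cv2.imwrite("pics/topcrop.png",cv2.resize(b[60:320,130:400],None,fx=2.2,fy=2.2))
E
```

```text
(no output)
```

View pics/scene0.png

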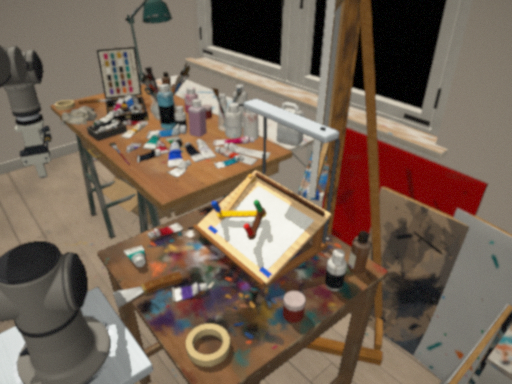

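View pics/topcrop.png

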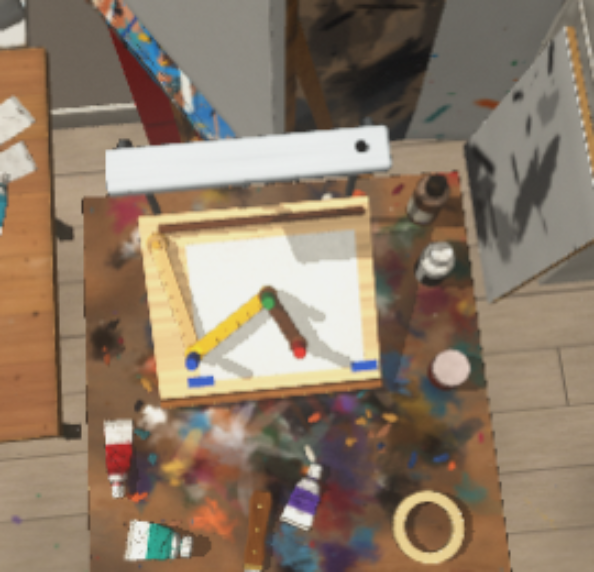

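The scene view shows the board with blue knob near px (215,207), green (258,206) and red (250,232). In the top crop they are at (192,361), (268,298) and (300,350). The lamp bar is over the board's upper edge, the pot is right of the board, and the crimson tube is at its lower left. Next I fit the board pose and the joint angles.

```bash
cat > h.py <<'E'
import numpy as np,cv2
from scipy.optimize import least_squares
from cell import observe,cams,robot,models
S,C=np.sin(np.radians(25)),np.cos(np.radians(25))
def fk(p):
    """p=[x,y,yaw,inner,middle,outer] -> face,pivot(face),blue,green,red grip points, (world), plus board axes"""
    x,y,w,a,b,c=p
    Rz=np.array([[np.cos(w),-np.sin(w),0],[np.sin(w),np.cos(w),0],[0,0,1]])
    up,n,left=Rz@[C,0,S],Rz@[-S,0,C],Rz@[0,1,0]
    face=np.array([x,y,.095]); piv=face+.1*up+.145*left
    d=lambda t:-np.cos(t)*left-np.sin(t)*up   # t clockwise from right
    blue=piv+.17*d(a)+.068*n
    green=blue+.14*d(a+np.pi+b)
    red=green+.085*d(a+b-c)   # fold back: +pi, ccw
    return dict(face=face,rest_pivot=piv,inner_grip=blue,middle_grip=green,outer_grip=red,up=up,n=n,left=left)
def project(P,cam):
    m=cams.camera_model(cam); T=np.linalg.inv(m["pose"]); q=T[:3,:3]@P+T[:3,3]
    s=q[:2]/q[2]; s=s*(1+m["k1"]*(s@s)); K=m["camera_matrix"]; return np.array([K[0][0]*s[0]+K[0][2],K[1][1]*s[1]+K[1][2]])
def blobs(im):
    h=cv2.cvtColor(im,cv2.COLOR_RGB2HSV); out={}
    for n,rs in dict(inner_grip=[(105,130)],middle_grip=[(50,85)],outer_grip=[(0,4),(174,180)]).items():
        m=sum(cv2.inRange(h,(lo,140,60),(hi,255,255)) for lo,hi in rs)
        k,_,st,ce=cv2.connectedComponentsWithStats(m.astype(np.uint8))
        out[n]=[(ce[i],st[i,4]) for i in range(1,k) if st[i,4]>6]
    return out
def shift(target_grasp,psi,start_tcp=None,start_psi=None):
    """vertical tool: row entries to bring grasp point to target with tool yaw psi"""
    o=observe(); t=o["tool_pos"] if start_tcp is None else start_tcp; ps=o["tool_rot"][2] if start_psi is None else start_psi
    d=np.array(target_grasp)+[0,0,robot.grip_depth]-t
    X=np.array([np.cos(ps),np.sin(ps),0]);Y=np.array([np.sin(ps),-np.cos(ps),0])
    tw=-(psi-ps); tw=(tw+np.pi)%(2*np.pi)-np.pi
    return np.round(np.array([d@X,d@Y,-d[2]])/.4,4).tolist(),round(tw/np.pi,4)
E
python3 - <<'E'
from h import *
net=dict(face=[[.6269,.0066,.0993],[.6316,.0145,.0975]],rest_pivot=[[.7132,.1523,.1343],[.717,.1477,.1379]],inner_grip=[[.5382,.1165,.1309],[.5394,.1186,.1267]],middle_grip=[[.6085,-.0032,.1565],[.6069,.0011,.1636]],outer_grip=[[.5424,-.0325,.1301],[.5426,-.0336,.1285]])
bl=[[.6272,.0096],[.6309,.0075]]
def near(cam,p0):
    im=cv2.imread(f"pics/{cam}0.png")[:,:,::-1].copy(); B=blobs(im); r={}
    for n,l in B.items():
        g=project(p0[n],cam); l=[b for b in l if np.hypot(*(b[0]-g))<14]
        if l: r[n]=max(l,key=lambda b:b[1])[0]
    return r
def res(p,px=None):
    f=fk(p); r=[(f[k]-v)/.004 for k,vs in net.items() for v in vs]+[(p[:2]-np.array(v))/.004 for v in bl]
    r+=[(project(f[n],c)-v)/1.5 for c in (px or {}) for n,v in px[c].items()]
    return np.concatenate(r)
s=least_squares(res,[.63,.01,0,1.2,1.2,1.4]); f=fk(s.x); print(s.x.round(4),s.cost)
px={c:near(c,f) for c in("scene","top")}
for c in px:
  for n in px[c]: print(c,n,px[c][n].round(1),project(f[n],c).round(1))
s2=least_squares(res,s.x,args=(px,)); p=s2.x; np.save("p.npy",p); print(p.round(4),s2.cost)
for k,v in fk(p).items(): print(k,v.round(4), [(np.array(q)-v).round(4).tolist() for q in net.get(k,[])])
for c in px:
  for n in px[c]: print(c,n,(px[c][n]-project(fk(p)[n],c)).round(1))
E
```

```text
[0.6283 0.0078 0.0081 1.3617 1.193  1.4031] 7.846308112452705
scene inner_grip [215.1 205.3] [215.6 205.9]
scene middle_grip [257.8 205.9] [257.6 205.2]
scene outer_grip [248.1 229. ] [247.  228.9]
top inner_grip [221.3 232.9] [217.5 224.7]
top outer_grip [265.5 218.5] [265.4 219.8]
[0.628  0.0069 0.0305 1.3701 1.1797 1.3958] 24.677200817951338
face [0.628  0.0069 0.095 ] [[-0.0011, -0.0003, 0.0043], [0.0036, 0.0076, 0.0025]]
rest_pivot [0.7142 0.1546 0.1373] [[-0.001, -0.0023, -0.003], [0.0028, -0.0069, 0.0006]]
inner_grip [0.5356 0.1152 0.1285] [[0.0026, 0.0013, 0.0024], [0.0038, 0.0034, -0.0018]]
middle_grip [0.6099 0.0012 0.1615] [[-0.0014, -0.0044, -0.005], [-0.003, -0.0001, 0.0021]]
outer_grip [ 0.5405 -0.0353  0.1286] [[0.0019, 0.0028, 0.0015], [0.0021, 0.0017, -0.0001]]
up [0.9059 0.0277 0.4226] []
n [-0.4224 -0.0129  0.9063] []
left [-0.0305  0.9995  0.    ] []
scene inner_grip [-0.  -1.3]
scene middle_grip [0.2 0.8]
scene outer_grip [0.6 0. ]
top inner_grip [3.2 7.3]
top outer_grip [-0.2 -1.1]
```

```bash
python3 - <<'E'
from h import *
p=np.array([0.6283,0.0078,0.0081,1.3617,1.193,1.4031])
# average with top-blue-free pixels: keep first fit (pixel residuals <1.2 px)
np.save("p.npy",p); f=fk(p)
print(f["outer_grip"],f["inner_grip"],f["middle_grip"])
r=f["outer_grip"]
print("above",shift(r+[0,0,.08],np.pi)); 
a=observe()["tool_pos"]; tcp=r+[0,0,.08+robot.grip_depth]
print("down from above",shift(r+[0,0,.003],np.pi,tcp,np.pi))
E
```

```text
[ 0.53971377 -0.03437726  0.12856331] [0.53859053 0.11678902 0.12861052] [0.60979731 0.00078881 0.16137555]
above ([-1.3119, -0.9856, 0.0925], np.float64(-0.098))
down from above ([0.0, 0.0, 0.1925], 0.0)
```

```bash
python3 -m jog '[[[-0.66,-0.49,0.0],-0.098,0],[[-0.66,-0.49,0.0],-0.098,0],[[-0.66,-0.49,0.0],-0.098,0],[[-0.66,-0.49,0.0],-0.098,0],[[-0.66,-0.49,0.0],-0.098,0],[[-0.66,-0.49,0.0],-0.098,0],[[-0.66,-0.49,0.0],-0.098,0]]'; python3 -c "
from h import *
r=fk(np.load('p.npy'))['outer_grip'];print(shift(r+[0,0,.08],np.pi))"
```

```text
time: 1.88
tool_pos: [0.352, 0.2325, 0.4048]
tool_rot: [3.141, 0.0, 3.138]
contact_force: [-1.2, -0.0, -0.5]
opening: 0.092
grip_force: 0.0
([-0.4715, -0.6656, 0.0927], np.float64(-0.0011))
```

```bash
python3 -m jog '[[[-0.47,-0.666,0.09],0,0],[[-0.47,-0.666,0.09],0,0],[[-0.47,-0.666,0.09],0,0],[[-0.47,-0.666,0.09],0,0],[[-0.47,-0.666,0.09],0,0],[[-0.47,-0.666,0.09],0,0],[[-0.47,-0.666,0.09],0,0]]'; python3 - <<'E'
from h import *
im=cams.read_camera("wrist");cv2.imwrite("pics/w1.png",im[:,:,::-1])
f=fk(np.load('p.npy'))
for t in ["inner_grip","middle_grip","outer_grip"]:
    print(t,f[t].round(4),project(f[t],"wrist").round(),[(np.round(d["position"],4).tolist(),round(d["confidence"],2)) for d in models.pinpoint(t,"wrist")[:2]])
for n,l in blobs(im).items(): print(n,[(c.round(),a) for c,a in l if a>60])
print(shift(f['outer_grip']+[0,0,.003],np.pi))
E
```

```text
time: 2.75
tool_pos: [0.5393, -0.0322, 0.3682]
tool_rot: [3.141, -0.001, 3.141]
contact_force: [0.0, 1.0, 0.0]
opening: 0.0919
grip_force: 0.0
inner_grip [0.5386 0.1168 0.1286] [451. 208.] [([0.5417, 0.1157, 0.1268], 0.69)]
middle_grip [0.6098 0.0008 0.1614] [298. 320.] [([0.6087, 0.0024, 0.1614], 0.97)]
outer_grip [ 0.5397 -0.0344  0.1286] [248. 210.] [([0.5458, -0.0364, 0.1312], 0.73), ([0.6321, 0.0104, 0.0925], 0.22)]
inner_grip [(array([88., 12.]), np.int32(199)), (array([47., 13.]), np.int32(189)), (array([145., 164.]), np.int32(647)), (array([406., 163.]), np.int32(611)), (array([460., 211.]), np.int32(766))]
middle_grip [(array([306., 326.]), np.int32(440))]
outer_grip [(array([407.,  33.]), np.int32(509)), (array([507.,  71.]), np.int32(229)), (array([299., 117.]), np.int32(140)), (array([ 40., 126.]), np.int32(130)), (array([248., 213.]), np.int32(626)), (array([ 30., 215.]), np.int32(151)), (array([ 63., 235.]), np.int32(367))]
([-0.0027, -0.0083, 0.196], np.float64(0.0007))
```

View pics/w1.png

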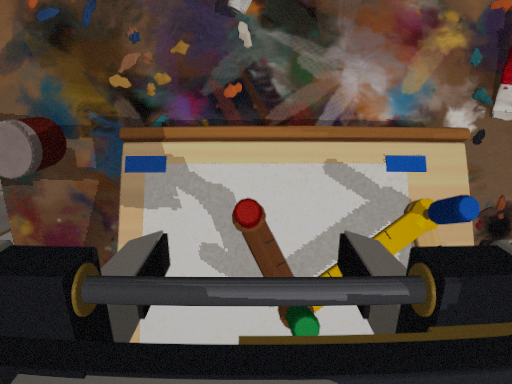

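The wrist view shows red at (248,213), green at (306,326) and blue at (460,211), within a few mm of the fit. I go down on red and grip it.

```bash
python3 -m jog '[[[-0.006,-0.008,0.1],0,0],[[-0.006,-0.008,0.195],0,0],[[-0.006,-0.008,0.195],0,0],[[-0.006,-0.008,0.195],0,1],[[-0.006,-0.008,0.195],0,1],[[-0.006,-0.008,0.195],0,1],[[-0.006,-0.008,0.195],0,1],[[-0.006,-0.008,0.195],0,1]]' 15; python3 - <<'E'
from h import *
p=np.load('p.npy'); f=fk(p); o=observe(); g=np.array(o["tool_pos"])-[0,0,robot.grip_depth]
print("grasp",g,"model",f["outer_grip"])
# solve board-plane outer angle from gripped point, arc from there
a=[];n=8
for c in np.linspace(p[5],-.06,n+1)[1:]:
    q=p.copy();q[5]=c; d=fk(q)["outer_grip"]-f["outer_grip"]; a.append(shift(g+d,np.pi)[0])
print(np.round(a,3).tolist())
E
```

```text
time: 3.95
tool_pos: [0.5417, -0.0361, 0.2909]
tool_rot: [3.142, 0.0, 3.142]
contact_force: [-0.4, -0.6, 0.2]
opening: 0.0461
grip_force: 0.0
grasp [ 0.54168899 -0.03606977  0.13168556] model [ 0.53971377 -0.03437726  0.12856331]
[[0.012, 0.037, 0.005], [0.017, 0.075, 0.008], [0.016, 0.114, 0.007], [0.009, 0.152, 0.003], [-0.005, 0.188, -0.003], [-0.024, 0.22, -0.012], [-0.048, 0.248, -0.024], [-0.077, 0.271, -0.037]]
```

```bash
python3 -m jog '[[[0,0,0],0,1],[[0,0,0],0,1],[[0,0,0],0,1],[[0,0,0],0,1],[[0,0,0],0,1],[[0,0,0],0,1]]' 15
```

```text
time: 4.7
tool_pos: [0.5417, -0.036, 0.2907]
tool_rot: [3.142, -0.0, -3.141]
contact_force: [-0.4, -0.1, -0.4]
opening: 0.0196
grip_force: 15.0
```

```bash
python3 -m jog '[[[0.012,0.037,0.005],0,1],[[0.017,0.075,0.008],0,1],[[0.016,0.114,0.007],0,1],[[0.009,0.152,0.003],0,1],[[-0.005,0.188,-0.003],0,1],[[-0.024,0.22,-0.012],0,1],[[-0.048,0.248,-0.024],0,1],[[-0.077,0.271,-0.037],0,1],[[-0.077,0.271,-0.037],0,1],[[-0.077,0.271,-0.037],0,1]]' 15;  python3 - <<'E'
from h import *
for c in ["top","scene","wrist"]:
    im=cams.read_camera(c);cv2.imwrite(f"pics/{c}2.png",im[:,:,::-1])
    for t in ["inner_grip","middle_grip","outer_grip"]:
        print(c,t,[(np.round(d["position"],4).tolist(),round(d["confidence"],2)) for d in models.pinpoint(t,c)[:2]])
E
```

```text
time: 5.95
tool_pos: [0.5728, 0.0741, 0.3056]
tool_rot: [3.139, 0.0, -3.141]
contact_force: [-2.3, 5.0, -4.1]
opening: 0.0196
grip_force: 15.0
top inner_grip [([0.5365, 0.122, 0.125], 0.43)]
top middle_grip []
top outer_grip []
scene inner_grip [([0.5363, 0.1152, 0.1333], 0.9)]
scene middle_grip [([0.62, 0.0078, 0.1672], 0.93)]
scene outer_grip [([0.5729, 0.0751, 0.1449], 0.48)]
wrist inner_grip [([0.5424, 0.1139, 0.1302], 0.55)]
wrist middle_grip []
wrist outer_grip [([0.5716, 0.0724, 0.1452], 0.76)]
```

View pics/wrist2.png

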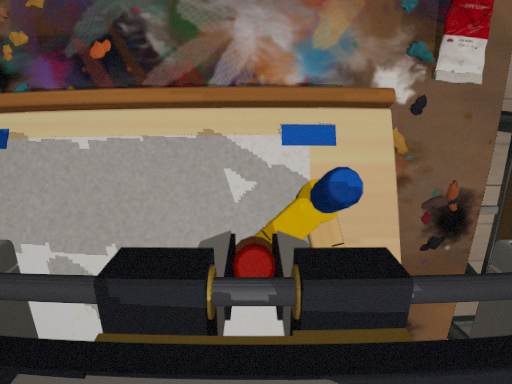

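The wrist view shows red at (253,263) in the jaws over the middle slat, with blue at (337,190), 55 mm away as it should be when folded. Pressing red further at the outer slat's stop also closes the middle. So I carry red round blue, which keeps the tool low and clear of the lamp.

```bash
python3 - <<'E'
from h import *
p=np.load('p.npy'); f=fk(p); o=observe(); g=np.array(o["tool_pos"])-[0,0,robot.grip_depth]
print(o["contact_force"])
b=np.array([.539,.1155]); w=p[2]; R=np.array([[np.cos(w),-np.sin(w)],[np.sin(w),np.cos(w)]])
v=R.T@(g[:2]-b); u,r=v[0]/C,-v[1]; rad=np.hypot(u,r); th=np.arctan2(u,r); print(rad,th)
out=[]
for t in np.linspace(th,np.pi-p[3]+.05,11)[1:]:
    du,dr=.0555*np.sin(t)-u,.0555*np.cos(t)-r
    out.append(shift(g+f["up"]*du-f["left"]*dr,np.pi)[0])
print(np.round(out,3).tolist())
E
```

```text
[-2.39514584  5.02582767 -2.82490307]
0.05577506011089822 0.7231619985554351
[[-0.009, 0.011, -0.004], [-0.018, 0.023, -0.008], [-0.026, 0.036, -0.012], [-0.032, 0.05, -0.015], [-0.036, 0.065, -0.017], [-0.039, 0.08, -0.019], [-0.041, 0.095, -0.02], [-0.041, 0.11, -0.02], [-0.04, 0.125, -0.019], [-0.037, 0.14, -0.018]]
```

```bash
python3 -m jog '[[[-0.009,0.013,-0.004],0,1],[[-0.018,0.026,-0.008],0,1],[[-0.026,0.04,-0.012],0,1],[[-0.032,0.054,-0.015],0,1],[[-0.036,0.069,-0.017],0,1],[[-0.036,0.069,-0.017],0,1]]' 20;  python3 - <<'E'
from h import *
for c in ["scene","wrist"]:
    im=cams.read_camera(c);cv2.imwrite(f"pics/{c}3.png",im[:,:,::-1])
    for t in ["inner_grip","middle_grip","outer_grip"]:
        print(c,t,[(np.round(d["position"],4).tolist(),round(d["confidence"],2)) for d in models.pinpoint(t,c)[:2]])
E
```

```text
time: 7.3
tool_pos: [0.5875, 0.1, 0.3124]
tool_rot: [-3.14, 0.001, -3.141]
contact_force: [-2.2, -3.1, -1.2]
opening: 0.0196
grip_force: 20.0
scene inner_grip [([0.5375, 0.115, 0.1321], 0.91)]
scene middle_grip []
scene outer_grip [([0.5904, 0.1016, 0.1489], 0.58)]
wrist inner_grip [([0.539, 0.1145, 0.1324], 0.81)]
wrist middle_grip []
wrist outer_grip [([0.59, 0.0971, 0.1526], 0.78), ([0.5401, 0.1124, 0.1288], 0.72)]
```

```bash
python3 -m jog '[[[-0.003,0.015,-0.002],0,1],[[-0.005,0.03,-0.003],0,1],[[-0.005,0.045,-0.003],0,1],[[-0.004,0.06,-0.002],0,1],[[-0.001,0.075,-0.001],0,1],[[-0.001,0.075,-0.001],0,1]]' 20;  python3 - <<'E'
from h import *
for c in ["scene","wrist","top"]:
    im=cams.read_camera(c);cv2.imwrite(f"pics/{c}4.png",im[:,:,::-1])
    for t in ["inner_grip","middle_grip","outer_grip","rest_pivot"]:
        print(c,t,[(np.round(d["position"],4).tolist(),round(d["confidence"],2)) for d in models.pinpoint(t,c)[:2]])
s=cv2.imread("pics/scene4.png")[150:300,160:360];cv2.imwrite("pics/s4c.png",cv2.resize(s,None,fx=4,fy=4))
E
```

```text
time: 8.45
tool_pos: [0.5878, 0.1299, 0.313]
tool_rot: [-3.141, 0.002, -3.141]
contact_force: [1.9, -4.4, -3.0]
opening: 0.0195
grip_force: 20.0
scene inner_grip [([0.5349, 0.1161, 0.1314], 0.79), ([0.5044, -0.264, -0.002], 0.6)]
scene middle_grip []
scene outer_grip [([0.5891, 0.1285, 0.1514], 0.51)]
scene rest_pivot [([0.5867, 0.1304, 0.1509], 0.68), ([0.7176, 0.1524, 0.1382], 0.64)]
wrist inner_grip [([0.5386, 0.1155, 0.1317], 0.69), ([0.6306, 0.0111, 0.0932], 0.56)]
wrist middle_grip []
wrist outer_grip [([0.5898, 0.1294, 0.1516], 0.74)]
wrist rest_pivot []
top inner_grip [([0.6292, 0.0099, -0.0011], 0.26)]
top middle_grip []
top outer_grip []
top rest_pivot [([0.7186, 0.1484, 0.1395], 0.79)]
```

View pics/s4c.png

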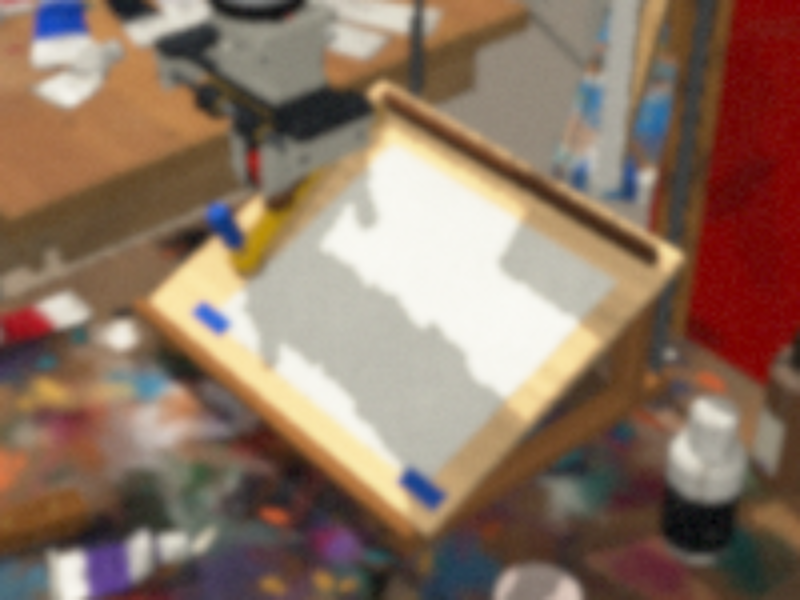

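```bash
python3 -m jog '[[[0.001,0.01,0],0,1],[[0.001,0.01,0],0,1],[[0.002,0.015,0.001],0,1],[[0.002,0.015,0.001],0,1]]' 25;  python3 - <<'E'
from h import *
for c in ["scene","wrist"]:
    im=cams.read_camera(c)
    for t in ["inner_grip","outer_grip"]:
        print(c,t,[(np.round(d["position"],4).tolist(),round(d["confidence"],2)) for d in models.pinpoint(t,c)[:2]])
E
```

```text
time: 9.7
tool_pos: [0.5869, 0.1354, 0.3125]
tool_rot: [-3.14, 0.002, 3.141]
contact_force: [3.5, -6.8, -3.4]
opening: 0.0195
grip_force: 25.0
scene inner_grip [([0.5352, 0.1238, 0.133], 0.69)]
scene outer_grip [([0.5873, 0.1348, 0.1536], 0.55), ([0.5354, 0.1216, 0.1323], 0.19)]
wrist inner_grip [([0.5386, 0.1229, 0.1308], 0.92)]
wrist outer_grip [([0.5853, 0.1323, 0.1499], 0.76)]
```

```bash
python3 -m jog '[[[0,0,0],0,0.4],[[0,0,0],0,0.4],[[0,0,0],0,0.4],[[0,0,-0.1],0,0],[[0,0,-0.2],0,0],[[0.06,0.0,-0.2],0,0],[[0.121,0.031,-0.2],0,0],[[0.121,0.031,-0.2],0,0]]' 25;  python3 - <<'E'
from h import *
ims=[]
for c in ["scene","wrist","top"]:
    im=cams.read_camera(c);ims.append(im[:,:,::-1].copy())
    for t in ["inner_grip","middle_grip","outer_grip","rest_pivot"]:
        print(c,t,[(np.round(d["position"],4).tolist(),round(d["confidence"],2)) for d in models.pinpoint(t,c)[:2]])
o=observe();print(o["tool_pos"],shift([.5385,.123,.130],np.pi))
a=cv2.resize(ims[0][170:270,180:300],(400,333));b=cv2.resize(ims[2][130:250,170:320],(400,333))
cv2.imwrite("pics/c5.png",np.hstack([a,b]));cv2.imwrite("pics/w5.png",ims[1])
E
```

```text
time: 11.0
tool_pos: [0.5369, 0.1493, 0.393]
tool_rot: [3.141, 0.0, -3.14]
contact_force: [-0.5, 0.2, 0.3]
opening: 0.091
grip_force: 0.0
scene inner_grip [([0.535, 0.1215, 0.1306], 0.85), ([0.6594, 0.1454, 0.1858], 0.46)]
scene middle_grip [([0.6603, 0.1451, 0.1894], 0.93)]
scene outer_grip [([0.5857, 0.1372, 0.1487], 0.73)]
scene rest_pivot [([0.7158, 0.155, 0.1357], 0.75)]
wrist inner_grip [([0.5377, 0.1204, 0.1293], 0.83)]
wrist middle_grip [([0.5901, 0.1321, 0.1523], 0.73)]
wrist outer_grip [([0.5885, 0.1343, 0.1514], 0.7)]
wrist rest_pivot [([0.6295, 0.0099, 0.0939], 0.34)]
top inner_grip [([0.7193, 0.1508, 0.1374], 0.27)]
top middle_grip []
top outer_grip []
top rest_pivot []
[0.53807864 0.14835764 0.39232098] ([-0.0011, -0.0634, 0.2578], np.float64(0.0))
```

View pics/c5.png

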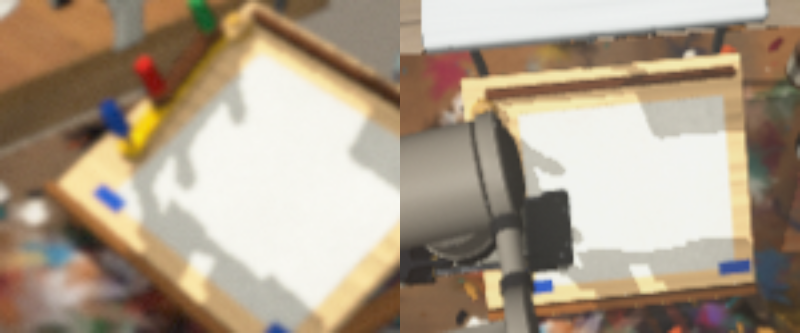

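The scene crop shows blue, red and green in line along the inner slat at the left edge, so both outer slats are folded. Now I grip blue.

```bash
python3 -m jog '[[[0,-0.066,0],0,0],[[0,-0.066,0.12],0,0],[[0,-0.066,0.25],0,0],[[0,-0.066,0.25],0,0.6],[[0,-0.066,0.25],0,1],[[0,-0.066,0.25],0,1],[[0,-0.066,0.25],0,1],[[0,-0.066,0.25],0,1],[[0,-0.066,0.25],0,1],[[0,-0.066,0.25],0,1],[[0,-0.066,0.25],0,1],[[0,-0.066,0.25],0,1]]' 25;  python3 - <<'E'
from h import *
p=np.load('p.npy'); f=fk(p); o=observe(); g=np.array(o["tool_pos"])-[0,0,robot.grip_depth]
print(o["opening"],o["grip_force"],o["contact_force"],g)
c=np.array([.7165,.151,.137])+.068*f["n"]; d=(g-c); w=p[2]
u=(d[0]*np.cos(w)+d[1]*np.sin(w))/C; r=-d@f["left"]; a=np.arctan2(-u,r); print(c,np.hypot(u,r),a)
out=[]
for t in np.linspace(a,.45,13)[1:]:
    du,dr=-.17*np.sin(t)-u,.17*np.cos(t)-r; out.append(shift(g+f["up"]*du-f["left"]*dr,np.pi)[0])
print(np.round(out,3).tolist())
E
```

```text
time: 13.25
tool_pos: [0.538, 0.1225, 0.2924]
tool_rot: [3.14, 0.0, -3.141]
contact_force: [0.4, 4.9, 0.1]
opening: 0.0197
grip_force: 25.0
0.019705062765658497 24.99999364838004 [0.4281362  4.85423327 0.12730282] [0.53804596 0.12249303 0.13316445]
[0.6877629  0.15076722 0.19862893] 0.16764012885812243 1.4086663634187773
[[-0.001, -0.034, -0.0], [-0.01, -0.067, -0.004], [-0.021, -0.098, -0.01], [-0.034, -0.129, -0.016], [-0.05, -0.158, -0.023], [-0.068, -0.186, -0.031], [-0.087, -0.212, -0.04], [-0.109, -0.237, -0.05], [-0.132, -0.259, -0.06], [-0.156, -0.28, -0.072], [-0.182, -0.298, -0.084], [-0.21, -0.313, -0.097]]
```

```bash
python3 -m jog '[[[-0.001,-0.034,0],0,1],[[-0.01,-0.067,-0.004],0,1],[[-0.021,-0.098,-0.01],0,1],[[-0.034,-0.129,-0.016],0,1],[[-0.05,-0.158,-0.023],0,1],[[-0.068,-0.186,-0.031],0,1],[[-0.068,-0.186,-0.031],0,1]]' 30
```

```text
time: 14.12
tool_pos: [0.5676, 0.048, 0.3067]
tool_rot: [3.14, 0.01, 3.141]
contact_force: [9.3, 7.6, 3.8]
opening: 0.0194
grip_force: 30.0
```

```bash
python3 -m jog '[[[-0.019,-0.026,-0.009],0,1],[[-0.041,-0.051,-0.019],0,1],[[-0.064,-0.073,-0.029],0,1],[[-0.088,-0.094,-0.041],0,1],[[-0.114,-0.112,-0.053],0,1],[[-0.142,-0.127,-0.066],0,1],[[-0.142,-0.127,-0.066],0,1]]' 30;  python3 - <<'E'
from h import *
for c in ["scene","wrist"]:
    im=cams.read_camera(c);cv2.imwrite(f"pics/{c}6.png",im[:,:,::-1])
    for t in ["inner_grip","middle_grip","outer_grip"]:
        print(c,t,[(np.round(d["position"],4).tolist(),round(d["confidence"],2)) for d in models.pinpoint(t,c)[:2]])
E
```

```text
time: 15.0
tool_pos: [0.6234, -0.0004, 0.3323]
tool_rot: [3.136, 0.005, -3.14]
contact_force: [6.4, 16.1, 4.6]
opening: 0.019
grip_force: 30.0
scene inner_grip [([0.6238, -0.002, 0.1734], 0.53), ([0.7229, 0.0097, 0.3868], 0.23)]
scene middle_grip []
scene outer_grip []
wrist inner_grip [([0.6241, 0.0004, 0.1709], 0.59)]
wrist middle_grip []
wrist outer_grip []
```

```bash
python3 -c "
import cv2
cv2.imwrite('pics/s6c.png',cv2.resize(cv2.imread('pics/scene6.png')[80:290,150:400],None,fx=2.6,fy=2.6))"
```

```text
(no output)
```

View pics/s6c.png

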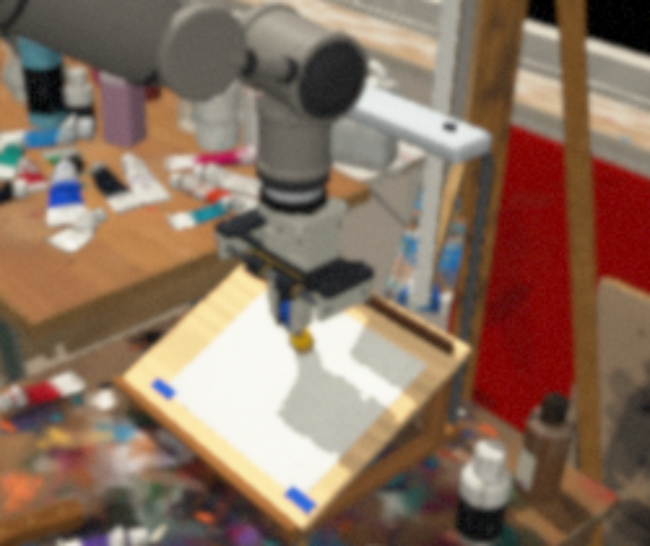

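```bash
python3 -m jog '[[[0,0,0],0,0.4],[[0,0,0],0,0.4],[[0,0,0],0,0.3],[[0,0,0],0,0],[[0.1,0,-0.02],0,0],[[0.25,0,-0.02],0,0],[[0.3,0.0,-0.02],0,0],[[0.3,0.0,-0.02],0,0]]' 30;  python3 - <<'E'
from h import *
ims=[]
for c in ["scene","wrist"]:
    im=cams.read_camera(c); ims.append(im[:,:,::-1].copy())
    for t in ["inner_grip","middle_grip","outer_grip"]:
        print(c,t,[(np.round(d["position"],4).tolist(),round(d["confidence"],2)) for d in models.pinpoint(t,c)[:2]])
a=cv2.resize(ims[0][130:280,160:360],(400,300));b=cv2.resize(ims[1],(400,300));cv2.imwrite("pics/c7.png",np.hstack([a,b]))
o=observe();print(o["qpos"].round(3),(cams.camera_model("wrist")["pose"][:3,3]-o["tool_pos"]).round(3))
E
```

```text
time: 16.4
tool_pos: [0.5012, -0.0034, 0.3396]
tool_rot: [-3.142, 0.0, 3.141]
contact_force: [0.9, -0.6, -0.4]
opening: 0.0907
grip_force: 0.0
scene inner_grip [([0.6196, -0.0022, 0.1718], 0.51), ([0.6476, 0.0559, 0.1754], 0.23)]
scene middle_grip [([0.6774, 0.1224, 0.194], 0.66)]
scene outer_grip [([0.6481, 0.0525, 0.1795], 0.54)]
wrist inner_grip []
wrist middle_grip []
wrist outer_grip []
[-0.159  0.367  1.684  0.     1.091 -1.73 ] [-0.079  0.001 -0.019]
```

View pics/c7.png

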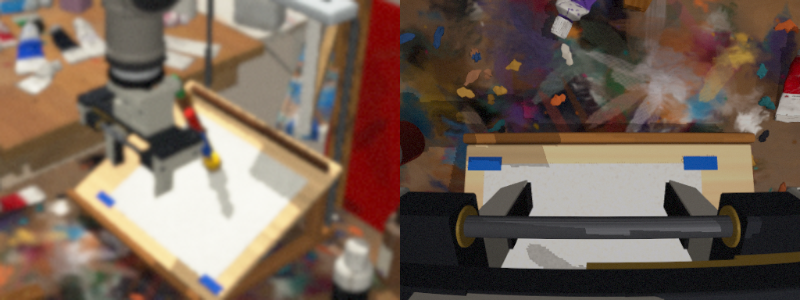

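```bash
python3 -m jog '[[[0,0,-0.01],0.5,0],[[0,0,-0.01],0.5,0],[[0,0,-0.01],0.5,0],[[0,0,-0.01],0.5,0],[[0,0,-0.01],0.5,0],[[0,0,-0.01],0.5,0],[[0,0,-0.01],0.5,0],[[0,0,-0.01],0.5,0],[[0,0,-0.01],0.5,0],[[0,0,-0.01],0.5,0]]' 30;  python3 - <<'E'
from h import *
p=np.load('p.npy'); f=fk(p)
c=np.array([.6878,.1508,.1986]); R=.168
for a in [.45,.45,.35,.25,.17,.1,.05,0,-.03]:
    g=c+f["up"]*(-R*np.sin(a))-f["left"]*(R*np.cos(a))
    t=g+[-.0163-.065,0,.011]
    print(a,g.round(4),shift(t,np.pi/2))
E
```

```text
time: 18.05
tool_pos: [0.5023, -0.0032, 0.343]
tool_rot: [-3.141, -0.0, 1.572]
contact_force: [-0.2, 0.7, 0.5]
opening: 0.0918
grip_force: 0.0
0.45 [ 0.6228 -0.001   0.1677] ([0.0055, 0.098, 0.0126], np.float64(0.0003))
0.45 [ 0.6228 -0.001   0.1677] ([0.0055, 0.098, 0.0126], np.float64(0.0003))
0.35 [ 0.6369 -0.0074  0.1743] ([-0.0106, 0.1332, -0.0038], np.float64(0.0003))
0.25 [ 0.6515 -0.0123  0.181 ] ([-0.0228, 0.1696, -0.0207], np.float64(0.0003))
0.17 [ 0.6634 -0.015   0.1866] ([-0.0296, 0.1994, -0.0346], np.float64(0.0003))
0.1 [ 0.674  -0.0165  0.1915] ([-0.0333, 0.2259, -0.0469], np.float64(0.0003))
0.05 [ 0.6815 -0.017   0.1951] ([-0.0348, 0.2449, -0.0557], np.float64(0.0003))
0 [ 0.6892 -0.0172  0.1986] ([-0.0351, 0.2639, -0.0646], np.float64(0.0003))
-0.03 [ 0.6937 -0.0171  0.2007] ([-0.0349, 0.2753, -0.0699], np.float64(0.0003))
```

```bash
python3 -m jog '[[[0.005,0.05,0.012],0,0],[[0.005,0.09,0.012],0,0],[[-0.003,0.115,0.004],0,0],[[-0.01,0.133,-0.004],0,0],[[-0.017,0.15,-0.012],0,0],[[-0.023,0.17,-0.021],0,0],[[-0.027,0.185,-0.028],0,0],[[-0.03,0.2,-0.035],0,0],[[-0.03,0.2,-0.035],0,0]]' 30;  python3 - <<'E'
from h import *
ims=[]
for c in ["scene","top"]:
    im=cams.read_camera(c); ims.append(im[:,:,::-1].copy())
    for t in ["inner_grip","middle_grip","outer_grip"]:
        print(c,t,[(np.round(d["position"],4).tolist(),round(d["confidence"],2)) for d in models.pinpoint(t,c)[:2]])
a=cv2.resize(ims[0][110:260,170:370],(400,300));b=cv2.resize(ims[1][90:240,170:370],(400,300));cv2.imwrite("pics/c8.png",np.hstack([a,b]))
E
```

```text
time: 19.18
tool_pos: [0.5815, -0.0155, 0.3565]
tool_rot: [-3.138, -0.0, 1.571]
contact_force: [-5.4, -0.4, -1.6]
opening: 0.0918
grip_force: 2.1
scene inner_grip [([0.6547, -0.0134, 0.1909], 0.6)]
scene middle_grip [([0.6812, 0.1225, 0.1956], 0.54)]
scene outer_grip [([0.6693, 0.0448, 0.1893], 0.52)]
top inner_grip []
top middle_grip [([0.6838, 0.1249, 0.1981], 0.73)]
top outer_grip [([0.6834, 0.1259, 0.1959], 0.52), ([0.669, 0.0454, 0.1856], 0.5)]
```

View pics/c8.png

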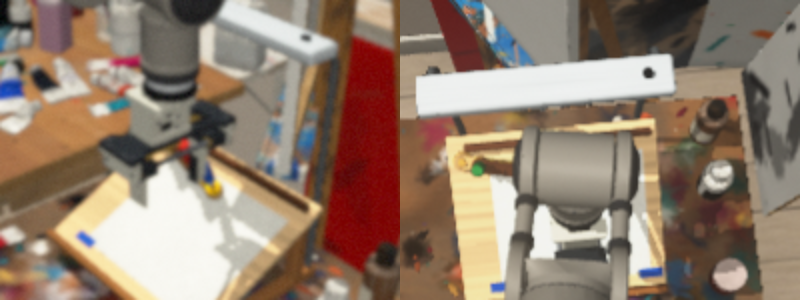

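```bash
python3 -m jog '[[[-0.002,0.015,-0.007],0,0],[[-0.004,0.03,-0.014],0,0],[[-0.005,0.045,-0.021],0,0],[[-0.005,0.06,-0.028],0,0],[[-0.005,0.07,-0.033],0,0],[[-0.005,0.07,-0.033],0,0],[[-0.005,0.07,-0.033],0,0]]' 30;  python3 - <<'E'
from h import *
for c in ["scene","top"]:
    im=cams.read_camera(c)
    for t in ["inner_grip","middle_grip","outer_grip"]:
        print(c,t,[(np.round(d["position"],4).tolist(),round(d["confidence"],2)) for d in models.pinpoint(t,c)[:2]])
E
```

```text
time: 20.45
tool_pos: [0.61, -0.0172, 0.3703]
tool_rot: [3.141, -0.0, 1.571]
contact_force: [-3.7, -0.2, -2.8]
opening: 0.0918
grip_force: 1.7
scene inner_grip [([0.6813, -0.0166, 0.2024], 0.61)]
scene middle_grip [([0.6844, 0.1209, 0.1997], 0.45)]
scene outer_grip [([0.506, -0.2633, -0.001], 0.65), ([0.6886, 0.0405, 0.1974], 0.41)]
top inner_grip [([0.6282, 0.0099, -0.0007], 0.26)]
top middle_grip [([0.6881, 0.1252, 0.2006], 0.44)]
top outer_grip [([0.6883, 0.0402, 0.193], 0.63)]
```

```bash
python3 -m jog '[[[0,0.007,-0.003],0,0],[[0,0.014,-0.006],0,0],[[0,0.014,-0.006],0,0]]' 30
```

```text
time: 21.22
tool_pos: [0.6147, -0.0172, 0.3722]
tool_rot: [-3.137, -0.0, 1.571]
contact_force: [-10.5, -0.0, -0.7]
opening: 0.0919
grip_force: 5.3
```

```bash
python3 -m jog '[[[0,0.01,-0.004],0,0],[[0,0.01,-0.004],0,0],[[0,0.01,-0.004],0,0]]' 30
```

```text
time: 21.6
tool_pos: [0.617, -0.0171, 0.3728]
tool_rot: [-3.128, -0.001, 1.571]
contact_force: [-20.9, -0.3, 0.8]
opening: 0.0916
grip_force: 10.5
```

Force is now rising against the stop. I back off and check the result.

```bash
python3 -m jog '[[[0,-0.05,0],0,0],[[0,-0.2,0],0,0],[[0,-0.35,0],0,0],[[0,-0.45,-0.1],0,0],[[0,-0.5,-0.15],0,0],[[0,-0.5,-0.15],0,0],[[0,-0.5,-0.15],0,0]]' 30;  python3 - <<'E'
from h import *
ims=[]
for c in ["scene","top"]:
    im=cams.read_camera(c); ims.append(im[:,:,::-1].copy())
    for t in ["inner_grip","middle_grip","outer_grip","pot","crimson"]:
        print(c,t,[(np.round(d["position"],4).tolist(),round(d["confidence"],2)) for d in models.pinpoint(t,c)[:2]])
a=cv2.resize(ims[0][150:250,200:333],(400,300));b=cv2.resize(ims[1][90:240,170:370],(400,300));cv2.imwrite("pics/c9.png",np.hstack([a,b]))
E
```

```text
time: 22.48
tool_pos: [0.4205, -0.0173, 0.4342]
tool_rot: [3.14, 0.0, 1.571]
contact_force: [0.3, -0.3, 0.3]
opening: 0.0915
grip_force: 0.0
scene inner_grip [([0.6878, -0.0181, 0.2027], 0.92), ([0.7239, 0.0099, 0.3884], 0.49)]
scene middle_grip [([0.6868, 0.1218, 0.1989], 0.84)]
scene outer_grip [([0.6899, 0.0398, 0.1996], 0.77)]
scene pot [([0.5055, -0.2647, 0.0009], 0.73)]
scene crimson [([0.423, 0.2562, 0.0039], 0.57), ([0.6302, 0.011, -0.0052], 0.42)]
top inner_grip [([0.6905, -0.0119, 0.1947], 0.96), ([0.4247, 0.252, -0.0016], 0.35)]
top middle_grip [([0.6853, 0.1273, 0.2031], 0.67)]
top outer_grip [([0.7234, 0.0084, 0.3883], 0.65), ([0.6903, 0.0419, 0.1985], 0.57)]
top pot [([0.5049, -0.264, 0.0054], 0.85)]
top crimson [([0.4211, 0.2513, -0.0032], 0.81)]
```

View pics/c9.png

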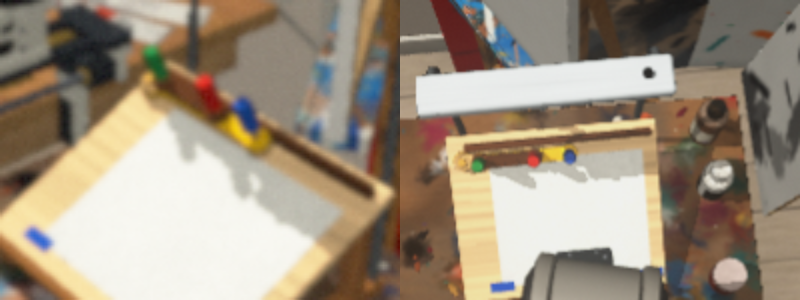

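The crops show all three knobs in line along the dark rail, and the bystanders haven't moved. One numeric check from the colour blobs before handing in.

```bash
python3 - <<'E'
from h import *
p=np.load('p.npy'); obs=[]
z=np.r_[p[:3],0,0,0]; f=fk(z)
for c in ["scene","top"]:
    B=blobs(cams.read_camera(c))
    for n,l in B.items():
        g=project(f[n],c); l=[b for b in l if np.hypot(*(b[0]-g))<8]
        if l: b=max(l,key=lambda b:b[1]); obs.append((c,n,b[0])); print(c,n,b[0].round(1),(b[0]-g).round(1),b[1])
r=lambda q:np.concatenate([project(fk(np.r_[q[:2],p[2],q[2:]])[n],c)-v for c,n,v in obs]+[(q[:2]-p[:2])/.003])
s=least_squares(r,np.r_[p[:2],0,0,0]);print(s.x.round(3),s.cost)
E
```

```text
scene inner_grip [281.2 187.2] [-0.7 -0.5] 37
scene middle_grip [251.1 170. ] [-0.4 -0.1] 26
scene outer_grip [268.6 180.2] [-0.8 -0.3] 57
top inner_grip [254.6 168.6] [-0.6  0.4] 13
top outer_grip [236.4 169.5] [-1.  -0.4] 31
[0.628 0.01  0.002 0.    0.011] 0.4910575068020891
```

All three joints read about 0 (0.002, 0.000 and 0.011 rad).

```bash
python3 -c "
from cell import robot
print(robot.hand_in())"
```

```text
the job is handed in; nothing more can be done
None
```

The hand rest is folded in the required order and lies along the top rail (camera fit puts each joint within about 0.01 rad of its stop), the arm is clear of it, the pot and paint tube are where they were, and the job was handed in at about 23 s; the hand-in returned no verdict.

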